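# Gauge the spacer sleeves and sort them

## Task

Check the two square aluminium sleeves on the horizontal gauge pin, one at a time: push the sleeve onto the pin as far as it will go, draw it off, and lay it in its tray before starting on the other one. A sleeve that slides fully home against the upright passes and goes in the shallow tray; one that stops part way is a reject and goes in the deep box. Lay them down flat inside, do not drop them.

Things in the scene. Friction and masses are not known exactly. Their poses are not given: they have to be found in the camera images.
- sleeve_a: square aluminium sleeve 44 x 44 x 80 mm, 0.25 kg, round bore along its length, 24 mm at both mouths; lies on a side. Origin at its centre (22 mm over the bench), y along the bore, ends alike. Looks like the other sleeve: one is clear all through and goes fully onto the pin, the other is too tight from 25 mm inside each mouth and stops there, 45 mm short of home
- sleeve_b: square aluminium sleeve 44 x 44 x 80 mm, 0.25 kg, round bore along its length, 24 mm at both mouths; lies on a side. Origin at its centre (22 mm over the bench), y along the bore, ends alike. Looks like the other sleeve: one is clear all through and goes fully onto the pin, the other is too tight from 25 mm inside each mouth and stops there, 45 mm short of home
- gauge: fixed pin gauge: base 70 x 120 x 10 mm (y -75 to +45), grey upright 50 wide, 24 thick, 108 mm high, with a level steel pin of diameter 20, length 70 mm along the gauge's +y, axis 85 mm up; last 7 mm taper to 14 mm. Origin on the bench under the pin's root; y = 0 is the upright's face that a sleeve comes home against (centre then at y = 40 mm, z = 85 mm)
- pin_tip (a point): centre of the free end of the gauge pin; axes as the gauge, +y points out of the pin
- pass_tray: shallow grey tray for sleeves that pass, 160 x 160 mm with a rim 14 mm high, walls and floor 4 mm thick, fixed to the bench; origin at the centre of its underside, z up
- reject_box: deep grey open box for rejects, 160 x 160 mm with walls 45 mm high, walls and floor 4 mm thick, fixed to the bench; origin at the centre of its underside, z up

How it is judged:
By the outcome, as a careful person would: the job done as asked, in the order asked, and still so for the second after the job is handed in, with the robot touching nothing.
It also fails if it takes over 72 s, if anything falls off the work surface, if the arm or the gripper's body presses on something with over 40 N, if the wrist force passes 120 N, or if a joint passes its speed limit or range.

## Robot

A 6-joint arm with a two-finger parallel gripper is mounted at the origin on a cart in front of the work surface, level with it; the furniture and walls round the work are solid. World frame = base frame: x ahead of the robot, y to its left, z up, the work surface at z = 0. Lengths are in m, angles in rad, forces in N, time in s.
With the tool pointing down it reaches from about 0.25 to 0.725 m from the base axis. Payload 4 kg.
Tool frame: the origin (TCP) lies on the centre line of the jaws, within the pads' length; the fingertips stand tip_reach ahead of it and the grasp point (between the pads) lies 5 mm behind it (tip_reach is the distance from the TCP to the fingertips, in m); z points along the fingers, y is the direction in which the jaws open and shut (so a half turn about z gives the same grasp; the last joint's range is limited). The gripper opens to 85 mm and grips with 20 to 120 N. Pads are 22 mm wide; open, the fingers measure 114 mm over their backs; the gripper's body (76 mm by 85 mm) begins 54 mm behind the grasp point. The pads swing forward as they close: fully open they stand 13 mm farther back than shut.
Start: joints at [1.216, 0.241, 0.005, 1.335, 0, 1.571], TCP at [0.174, 0.469, 0.245] pointing down, gripper open.
Joint ranges: [-2.72, 2.72], [-1.05, 1.87], [-1.09, 1.28], [-1.99, 2.15], [-1.42, 1.44], [-3.14, 3.14]. Speed limits (rad/s): [2.79, 2.79, 3.14, 3.14, 3.14, 3.14].

## Interface

Orientations are given as a unit quaternion [x, y, z, w].
In Python, from workcell import * gives the robot as it stands.
- The arm moves only by the tool arm_command, never from a script. Its arguments are lists of equal length, an entry for each row: "translation": the shift along the tool's x, y, z in cm, a list of three; "turn": the turn about the tool's z in rad; "hand": the closure, from 0 (fully open) to 1 (shut). In form: {"translation": [[x, y, z], ...], "turn": [turn, ...], "hand": [hand, ...]}. A call has 1 to 5 rows; each row is the pose to reach, as a shift and turn from the pose commanded when the call began, along the tool's axes at that moment; what a row does not reach only later rows make up. A row lasts 1/12 s, in which the tool goes at most 41.7 mm and 7.16 degrees, less where a joint would pass 70% of its speed; a pose out of reach is approached as far as the arm can. A call with a gripper value outside its range is refused whole. The fingers move at their own pace and stop on an object; the grip force is fixed at half the most. Time passes only in rows, so rows that repeat a pose let the fingers close. It gives the time, the measured TCP pose, the force and the opening at its end, in the units of the state.
- get_obs(): the state, without advancing time (a new reading comes with each control period).
- camera(name): name is "scene" or "top" or "wrist"; returns (picture, depth): 420x560x3 uint8, red, green, blue; 420x560 float32, m along the optical axis (not along the pixel's ray), 0 where there is no reading.
- camera_info(name): a dict with "mtx" (3x3 intrinsics, pixels), "dist_coeffs" ([k1, k2, p1, p2, k3] as OpenCV has them; the pictures are not rectified), "world_to_cam" (4x4, takes a point from world to camera coordinates). Camera axes: x right, y down, z forward; pixel columns grow to the right and rows downward; lengths in m; the calibration is good to about 2 mm. A picture is of the moment at which its call begins: read the wrist's pose just before it. camera_info takes no time and is no camera call; for the wrist camera it gives the pose at the moment of the call.
- job_done(): hands the job in, once; it reports no verdict.
Trained networks look in the newest picture that a camera, given by its name, has taken for a name from the list of things; names that differ only in an ending like _2 or _b are one class to them, and where a whole thing is asked for, a point or a joint stands for the part that bears it (a point fixed in the world has none). Each returns a list of dicts, best first, with "conf" (0 to 1); they miss things now and then, are a little off and sometimes report something else, mostly with a low value. They report only what shows in the picture. A call takes as long as a camera call.
- search_frame(camera, name): "location" ([row, column] in pixels, amid what is visible of it).
- spot_point(camera, name): "location" ([row, column] in pixels: a listed point, or the origin of a listed thing).
The state is a dict: "clock": time; "joint_pos": joint angles; "joint_vel": joint speeds; "tau": joint torques, N m; "eef_pos": TCP position; "tool_rot": TCP orientation; "ft_force": force on the tool from outside, world axes, zero at the start; "ft_torque": the same for the moment, N m; "grip_width": finger opening in m.
Only numpy, scipy, OpenCV 4.12 (cv2) and the standard library are available. Lean on these libraries where they do the work, as an engineer would, in place of code of your own. Each camera call takes 0.05 s, during which the arm holds its last target. There are 200 camera calls.

## Working session

There is one attempt and no reset: what is moved stays moved. The work goes in short steps, Python scripts to look and compute and a tool call to move; the robot and the scene stay as the last step left them, time stands still between calls to the robot, and variables do not carry over. Pictures are saved under pics/ and viewed, about 8 in all and at most 12, crops included, and the job is handed in when it is done.

Besides the shell and the picture viewer there is one more tool, called as a command line: name --pt "numbers of a row" for each row, then --argument value for the rest. arm_command: Moves the arm, as the interface text tells. Its arguments: {"type":"object","properties":{"translation":{"type":"array","items":{"type":"array","items":{"type":"number"}}},"turn":{"type":"array","items":{"type":"number"}},"hand":{"type":"array","items":{"type":"number"}}},"required":["translation","turn","hand"]}

```bash
mkdir -p pics; ls
cat > h.py <<'E'
from workcell import *
import numpy as np, cv2
from scipy.spatial.transform import Rotation as R
def cloud(cam):
    info=camera_info(cam); im,d=camera(cam)
    h,w=d.shape; v,u=np.mgrid[:h,:w]
    p=cv2.undistortPoints(np.stack([u,v],-1).reshape(-1,1,2).astype(np.float64),np.array(info["mtx"]),np.array(info["dist_coeffs"])).reshape(h,w,2)
    c=np.dstack([p*d[...,None],d]); T=np.linalg.inv(np.array(info["world_to_cam"]))
    W=c@T[:3,:3].T+T[:3,3]; W[d==0]=np.nan
    return im,W
def save(n,im): cv2.imwrite("pics/"+n,cv2.cvtColor(im,cv2.COLOR_RGB2BGR))
E
python3 - <<'E'
from h import *
o=get_obs(); print({k:np.round(v,3).tolist() for k,v in o.items()})
ims=[]
for c in("top","scene"):
    im,W=cloud(c); np.save(c+".npy",W); ims.append(im)
    for n in("sleeve_a","gauge","pass_tray","reject_box","pin_tip"):
        for r in spot_point(c,n):
            i,j=map(int,np.round(r["location"])); print(c,n,r["conf"],i,j,W[i,j].round(3))
    save(c+".png",im)
E
```

```text
pics
{'clock': 0.0, 'joint_pos': [1.216, 0.241, 0.004, 1.335, -0.0, 1.571], 'joint_vel': [-0.0, 0.0, 0.001, -0.001, 0.0, -0.001], 'tau': [0.0, -37.232, 25.241, 0.017, -0.0, 0.0], 'eef_pos': [0.173, 0.468, 0.244], 'tool_rot': [0.176, 0.984, -0.001, -0.0], 'ft_force': [0.516, 0.864, 0.009], 'ft_torque': [-0.031, -0.036, -0.061], 'grip_width': 0.085}
top sleeve_a 0.68 237 259 [0.462 0.056 0.044]
top gauge 0.75 186 273 [0.588 0.02  0.095]
top pass_tray 0.72 244 162 [0.442 0.318 0.002]
top pass_tray 0.59 238 391 [ 0.458 -0.296  0.008]
top reject_box 0.88 240 388 [ 0.453 -0.29   0.002]
top pin_tip 0.83 194 299 [ 0.577 -0.049 -0.001]
scene sleeve_a 0.97 224 241 [0.445 0.035 0.041]
scene sleeve_a 0.89 263 290 [ 0.428 -0.146  0.038]
scene gauge 0.72 212 276 [0.568 0.016 0.01 ]
scene pass_tray 0.68 191 174 [ 0.443  0.319 -0.001]
scene reject_box 0.63 303 344 [ 0.439 -0.3    0.005]
scene pin_tip 0.75 202 291 [ 0.564 -0.038  0.082]
```

View pics/top.png

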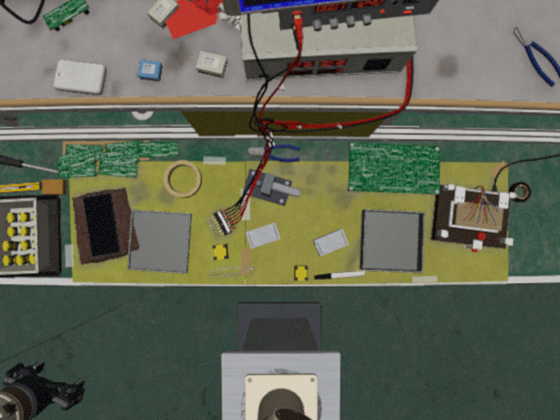

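View pics/scene.png

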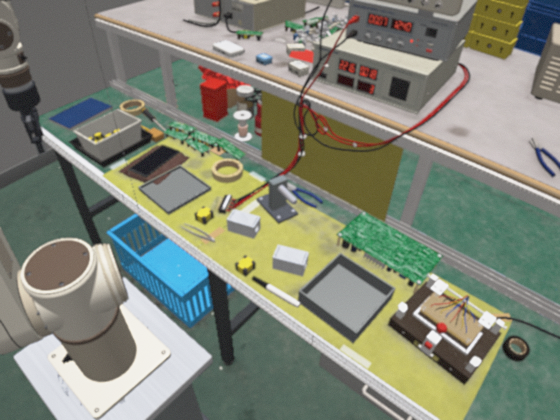

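The top view shows the gauge at about (270,188) with its pin pointing right, the sleeves at (262,235) and (331,241), the pass tray at (160,241) and the reject box at (391,240). A red cable hangs near the gauge. The scene view agrees. Next I fit precise poses.

```bash
python3 - <<'E'
from h import *
import workcell; print([n for n in dir(workcell) if n[0]!='_'][:40], getattr(workcell,'tip_reach',None))
W=np.load("top.npy"); S=np.load("scene.npy")
def rect(P,t):
    (c,s,a)=cv2.minAreaRect((P[:,:2]*1000).astype(np.float32)); print(t,len(P),np.round(c,1),np.round(s,1),round(a,1),'z',np.round(np.median(P[:,2]),4))
for t,Q in(("top",W),("scene",S)):
    Q=Q.reshape(-1,3);Q=Q[~np.isnan(Q[:,0])]
    b=lambda x0,x1,y0,y1,z0,z1:Q[(Q[:,0]>x0)&(Q[:,0]<x1)&(Q[:,1]>y0)&(Q[:,1]<y1)&(Q[:,2]>z0)&(Q[:,2]<z1)]
    rect(b(.40,.52,-.02,.11,.035,.055),t+" sleeve L"); rect(b(.38,.5,-.19,-.07,.035,.055),t+" sleeve R")
    rect(b(.5,.66,-.08,.1,.1,.115),t+" upright"); rect(b(.5,.66,-.1,.0,.07,.1),t+" pin")
    P=b(.5,.66,-.1,.1,.006,.016); rect(P,t+" base")
    rect(b(.34,.56,.2,.44,.010,.02),t+" tray rim"); rect(b(.34,.56,-.42,-.18,.038,.055),t+" box rim")
    P=b(.45,.7,-.15,.25,.115,.5)
    for z in np.arange(.115,.5,.04):
        k=P[(P[:,2]>z)&(P[:,2]<z+.04)]
        if len(k): print(' cable z',z.round(3),k.min(0).round(3),k.max(0).round(3),len(k))
E
python3 - <<'E'
import cv2
a=cv2.imread('pics/top.png')[140:270,200:350];b=cv2.imread('pics/scene.png')[150:290,190:340]
import numpy as np
cv2.imwrite('pics/crop.png',np.vstack([cv2.resize(a,(600,300)),cv2.resize(b,(600,300))]) if 0 else np.hstack([cv2.resize(a,(400,347)),cv2.resize(b,(400,347))]))
E
```

```text
['Unreachable', 'camera', 'camera_info', 'get_obs', 'job_done', 'search_frame', 'spot_point', 'tip_reach'] 0.014
top sleeve L 532 [488.2  54.2] [87.6 79.9] 18.4 z 0.0439
top sleeve R 536 [ 448.7 -129.7] [44.5 79.7] 22.4 z 0.0439
top upright 252 [614.5  35.2] [89.8 34.7] 4.2 z 0.1073
top pin 144 [578.1 -21.6] [46.9 19.8] 73.0 z 0.0929
top base 561 [594.3   7.5] [181.3  95.3] 89.3 z 0.0099
top tray rim 788 [462.1 344.5] [200.6 183.6] 86.3 z 0.0128
top box rim 490 [ 463.5 -316. ] [207.8 187.1] 89.5 z 0.0436
 cable z 0.115 [0.649 0.018 0.116] [0.693 0.047 0.155] 107
 cable z 0.155 [0.675 0.02  0.155] [0.689 0.04  0.195] 48
 cable z 0.195 [ 0.684 -0.127  0.196] [0.7   0.062 0.235] 129
 cable z 0.235 [ 0.688 -0.125  0.235] [0.7   0.069 0.275] 106
 cable z 0.275 [ 0.69  -0.022  0.275] [0.7   0.068 0.315] 149
 cable z 0.315 [0.7   0.046 0.316] [0.7   0.046 0.316] 1
scene sleeve L 400 [463.4  46.3] [49.7 82.4] 19.7 z 0.0416
scene sleeve R 510 [ 445.7 -131.1] [48.6 80.6] 21.6 z 0.0415
scene upright 157 [609.7  32.6] [91.6 37. ] 1.1 z 0.1055
scene pin 122 [573.  -24.3] [49.5 19.7] 70.3 z 0.0889
scene base 392 [590.6  34.6] [120.2  69.7] 73.3 z 0.0084
scene tray rim 393 [457.3 342.2] [210.1 179.7] 84.0 z 0.0122
scene box rim 639 [ 449.1 -316.4] [204.7 163.2] 87.0 z 0.0428
 cable z 0.115 [0.647 0.016 0.115] [0.688 0.042 0.154] 101
 cable z 0.155 [0.669 0.019 0.155] [0.692 0.041 0.195] 83
 cable z 0.195 [ 0.68  -0.128  0.195] [0.7   0.063 0.235] 221
 cable z 0.235 [ 0.684 -0.127  0.235] [0.7   0.07  0.275] 233
 cable z 0.275 [ 0.686 -0.022  0.275] [0.7   0.069 0.315] 166
```

View pics/crop.png

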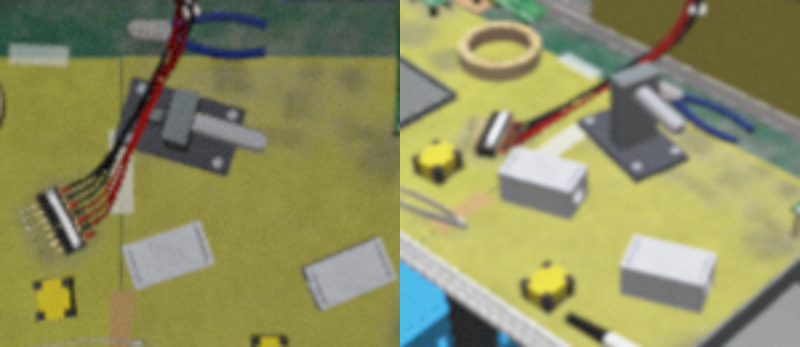

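The crops confirm the layout. The pin points to −y, tilted slightly toward the robot, and the cable passes behind the upright on its left. I'll tighten the fits.

Run:
```python
from h import *
def rect(P,t):
    (c,s,a)=cv2.minAreaRect((P[:,:2]*1000).astype(np.float32)); print(t,len(P),np.round(c,1),np.round(s,1),round(a,1),'z',np.round(np.median(P[:,2]),4), 'mean',P[:,:2].mean(0).round(4))
def big(m):
    n,l,s,_=cv2.connectedComponentsWithStats(m.astype(np.uint8)); return l==1+np.argmax(s[1:,4])
for t in("top","scene"):
    Q=np.load(t+".npy")
    b=lambda x0,x1,y0,y1,z0,z1:Q[big((Q[...,0]>x0)&(Q[...,0]<x1)&(Q[...,1]>y0)&(Q[...,1]<y1)&(Q[...,2]>z0)&(Q[...,2]<z1))]
    rect(b(.40,.505,-.02,.095,.035,.055),t+" sleeve L")
    rect(b(.5,.635,-.02,.06,.1,.115),t+" upright")
    P=b(.5,.66,-.1,.02,.083,.1);rect(P,t+" pin"); 
    d=np.linalg.svd(P[:,:2]-P[:,:2].mean(0))[2][0]; print('  dir',d,np.degrees(np.arctan2(d[0],d[1])),'ztop',np.percentile(P[:,2],95))
    rect(b(.34,.53,.22,.42,-.004,.008) if t=='top' else b(.34,.53,.22,.42,.0025,.02),t+" tray")
    rect(b(.34,.55,-.40,-.2,.038,.055),t+" box rim"); rect(b(.36,.54,-.38,-.2,-.004,.012),t+" box floor")
    print(Q[240,160],Q[240,391])
```

```text
top sleeve L 531 [467.1  47.2] [43.2 79.9] 18.5 z 0.0439 mean [0.467  0.0473]
top upright 202 [594.2  33.8] [24.1 49.7] 74.0 z 0.1073 mean [0.5942 0.0339]
top pin 210 [581.1 -11.9] [67.3 19.8] 73.1 z 0.0928 mean [ 0.5804 -0.0122]
  dir [0.29923906 0.95417817] 17.41190485040801 ztop 0.09630820460503081
top tray 4474 [434. 320.] [187.9 200. ] 0.0 z 0.003 mean [0.4321 0.3141]
top box rim 315 [ 452.5 -295. ] [161.9 159.3] 87.4 z 0.0439 mean [ 0.4806 -0.2812]
top box floor 3034 [ 451.3 -299.9] [145.9 153.8] 87.2 z 0.0038 mean [ 0.451  -0.3004]
[0.45261977 0.32338646 0.00339331] [ 0.45260469 -0.29743709  0.00462384]
scene sleeve L 400 [463.4  46.3] [49.7 82.4] 19.7 z 0.0416 mean [0.4617 0.0441]
scene upright 117 [590.1  31.8] [26.5 50.9] 75.0 z 0.1054 mean [0.5886 0.031 ]
scene pin 158 [578.4  -9.3] [79.2 29.9] 60.1 z 0.0904 mean [ 0.5779 -0.0107]
  dir [0.42589538 0.90477242] 25.20735098994262 ztop 0.09453256358554779
scene tray 1206 [448.  330.6] [187.8 162.3] 86.4 z 0.0049 mean [0.4482 0.3306]
scene box rim 619 [ 450.1 -295.1] [161.9 163.5] 87.2 z 0.0428 mean [ 0.445  -0.2969]
scene box floor 2857 [ 462.9 -290.9] [145.9 133.1] 87.5 z 0.0026 mean [ 0.4636 -0.2916]
[ 0.63224694  0.84003018 -0.73971786] [ 0.65826764 -0.29713032  0.04008572]
```

```bash
cat >> h.py <<'E'
def plan(x,y,z,jaw=None,step=.037):
    """print chunks (<=5 rows) of tool-frame shifts in cm and turn to reach world x,y,z, jaw axis angle (deg)"""
    o=get_obs(); p=np.array(o["eef_pos"]); M=R.from_quat(o["tool_rot"]).as_matrix()
    a0=np.arctan2(M[1,1],M[0,1]); jaw=np.degrees(a0) if jaw is None else jaw
    da=(np.radians(jaw)-a0+np.pi/2)%np.pi-np.pi/2
    v=np.array([x,y,z])-p; n=max(1,int(np.ceil(max(np.linalg.norm(v)/step,abs(da)/.11)))); k=int(np.ceil(n/5))
    for i in range(k):
        f=a0+da*i/k; w=v/k*100
        print(f"call {i}: [{-np.sin(f)*w[0]+np.cos(f)*w[1]:.2f}, {np.cos(f)*w[0]+np.sin(f)*w[1]:.2f}, {-w[2]:.2f}] turn {-da/k:.3f} rows>={np.ceil(n/k)}")
    print("now",p.round(4),"jaw",np.degrees(a0).round(2),"zaxis",M[:,2].round(4),"F",np.round(o["ft_force"],1),"w",round(o["grip_width"],4),"t",o["clock"])
E
python3 -c "
from h import *
plan(.467,.047,.13,18.5)"
```

```text
call 0: [-14.05, -9.79, 3.84] turn 0.298 rows>=5.0
call 1: [-16.31, -5.24, 3.84] turn 0.298 rows>=5.0
call 2: [-17.12, -0.22, 3.84] turn 0.298 rows>=5.0
now [0.1737 0.4689 0.2453] jaw 69.67 zaxis [ 0.  0. -1.] F [-0.2 -0.2 -0.1] w 0.0858 t 0.6
```

arm_command --pt "-14.05 -9.79 3.84" --pt "-14.05 -9.79 3.84" --pt "-14.05 -9.79 3.84" --pt "-14.05 -9.79 3.84" --pt "-14.05 -9.79 3.84" --turn '[0.298, 0.298, 0.298, 0.298, 0.298]' --hand '[0, 0, 0, 0, 0]'

```text
clock: 1.02
eef_pos: [0.2727, 0.3234, 0.2056]
tool_rot: [0.323, 0.946, -0.002, 0.0]
ft_force: [-0.7, -0.1, -0.0]
grip_width: 0.0856
```

arm_command --pt "-16.31 -5.24 3.84" --pt "-16.31 -5.24 3.84" --pt "-16.31 -5.24 3.84" --pt "-16.31 -5.24 3.84" --pt "-16.31 -5.24 3.84" --turn '[0.298, 0.298, 0.298, 0.298, 0.298]' --hand '[0, 0, 0, 0, 0]'

```text
clock: 1.43
eef_pos: [0.371, 0.1836, 0.1676]
tool_rot: [0.46, 0.888, -0.001, 0.001]
ft_force: [0.5, -0.1, 0.5]
grip_width: 0.0855
```

arm_command --pt "-17.12 -0.22 3.84" --pt "-17.12 -0.22 3.84" --pt "-17.12 -0.22 3.84" --pt "-17.12 -0.22 3.84" --pt "-17.12 -0.22 3.84" --turn '[0.298, 0.298, 0.298, 0.298, 0.298]' --hand '[0, 0, 0, 0, 0]'

```text
clock: 1.85
eef_pos: [0.4697, 0.0434, 0.1293]
tool_rot: [0.587, 0.81, -0.0, 0.001]
ft_force: [0.5, 0.2, -0.0]
grip_width: 0.0855
```

Run:
```python
from h import *
print(get_obs()['joint_vel'])
im,Q=cloud("wrist"); save("w1.png",im)
m=(Q[...,2]>.037)&(Q[...,2]<.05)&(abs(Q[...,0]-.467)<.07)&(abs(Q[...,1]-.047)<.07)
n,l,s,_=cv2.connectedComponentsWithStats(m.astype(np.uint8)); P=Q[l==1+np.argmax(s[1:,4])]
print(len(P),cv2.minAreaRect((P[:,:2]*1000).astype(np.float32)),np.median(P[:,2]))
plan(.467,.047,.02,18.5)
```

```text
[-0.12515564  0.08014181  0.06110113  0.02245302  0.05617658 -0.12698026]
6961 ((465.7854919433594, 47.80028533935547), (44.13645553588867, 80.82525634765625), 18.722183227539062) 0.043170804403829866
call 0: [0.33, -0.10, 10.93] turn -0.006 rows>=3.0
now [0.469  0.0442 0.1293] jaw 18.16 zaxis [ 3.e-04 -8.e-04 -1.e+00] F [ 1.5  0.2 -0.4] w 0.0854 t 1.9
```

View pics/w1.png

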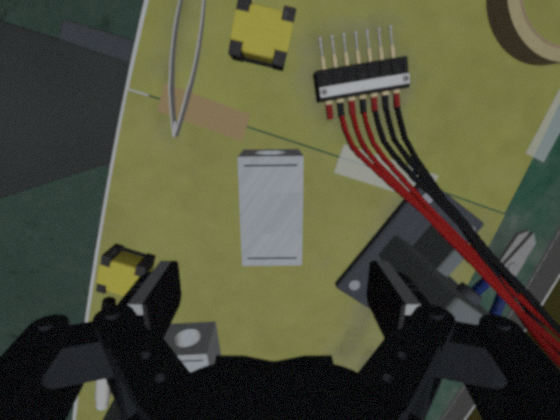

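The wrist view shows the sleeve at (270,208) between the fingers. Its fit agrees with the top camera to 1 mm. Descend and grip.

arm_command --pt "0.1 -0.1 4" --pt "0.1 -0.1 8" --pt "0.1 -0.1 10.9" --pt "0.1 -0.1 10.9" --pt "0.1 -0.1 10.9" --turn '[-0.006, -0.006, -0.006, -0.006, -0.006]' --hand '[0, 0, 0, 0, 0]'

```text
clock: 2.32
eef_pos: [0.4638, 0.0487, 0.0204]
tool_rot: [0.581, 0.814, -0.001, -0.002]
ft_force: [0.7, 0.6, 0.7]
grip_width: 0.0855
```

arm_command --pt "0 0 0" --pt "0 0 0" --pt "0 0 0" --pt "0 0 0" --pt "0 0 0" --turn '[0, 0, 0, 0, 0]' --hand '[1, 1, 1, 1, 1]'

```text
clock: 2.73
eef_pos: [0.4672, 0.0479, 0.0232]
tool_rot: [0.582, 0.813, 0.001, 0.001]
ft_force: [-0.1, 0.8, 8.2]
grip_width: 0.0432
```

arm_command --pt "0 0 0" --pt "0 0 0" --pt "0 0 0" --turn '[0, 0, 0]' --hand '[1, 1, 1]'

```text
clock: 2.98
eef_pos: [0.4672, 0.0479, 0.0232]
tool_rot: [0.582, 0.813, 0.002, 0.001]
ft_force: [-1.6, 0.7, 6.8]
grip_width: 0.0435
```

```bash
python3 -c "
from h import *
plan(.5535,-.102,.15,-16.7)"
```

```text
call 0: [-8.49, 1.67, -6.34] turn 0.310 rows>=3.0
call 1: [-7.57, 4.17, -6.34] turn 0.310 rows>=3.0
now [0.4672 0.0479 0.0232] jaw 18.8 zaxis [ 4.e-03  9.e-04 -1.e+00] F [-1.6  0.7  6.8] w 0.0435 t 2.9833
```

arm_command --pt "0 0 -6.3" --pt "-4 0.8 -6.3" --pt "-8.5 1.7 -6.3" --pt "-8.5 1.7 -6.3" --pt "-8.5 1.7 -6.3" --turn '[0.0, 0.1, 0.2, 0.31, 0.31]' --hand '[1, 1, 1, 1, 1]'

```text
clock: 3.4
eef_pos: [0.5114, -0.0299, 0.0856]
tool_rot: [0.703, 0.711, 0.001, 0.002]
ft_force: [0.3, 0.2, -3.7]
grip_width: 0.0434
```

arm_command --pt "-3.8 2.1 -6.3" --pt "-7.6 4.2 -6.3" --pt "-7.6 4.2 -6.3" --pt "-7.6 4.2 -6.3" --pt "-7.6 4.2 -6.3" --turn '[0.1, 0.2, 0.31, 0.31, 0.31]' --hand '[1, 1, 1, 1, 1]'

```text
clock: 3.82
eef_pos: [0.5526, -0.103, 0.1476]
tool_rot: [0.802, 0.597, 0.0, -0.0]
ft_force: [-0.2, -0.6, -3.5]
grip_width: 0.043
```

arm_command --pt "0 0 0" --turn '[0]' --hand '[1]'

```text
clock: 3.9
eef_pos: [0.5508, -0.1016, 0.1462]
tool_rot: [0.802, 0.598, -0.001, -0.001]
ft_force: [-0.7, -0.5, -2.5]
grip_width: 0.0432
```

```bash
cat > chk.py <<'E'
from h import *
import sys
im,Q=cloud("wrist"); save(sys.argv[1],im); np.save("w.npy",Q)
o=get_obs(); p=np.array(o["eef_pos"])
def big(m):
    n,l,s,_=cv2.connectedComponentsWithStats(m.astype(np.uint8)); return Q[l==1+np.argmax(s[1:,4])]
def rect(P,t):
    (c,s,a)=cv2.minAreaRect((P[:,:2]*1000).astype(np.float32)); print(t,len(P),np.round(c,1),np.round(s,1),round(a,1),'z',np.median(P[:,2]).round(4),np.percentile(P[:,2],97).round(4))
B=lambda x,y,z:(Q[...,0]>x[0])&(Q[...,0]<x[1])&(Q[...,1]>y[0])&(Q[...,1]<y[1])&(Q[...,2]>z[0])&(Q[...,2]<z[1])
for t,b in(("held",B((p[0]-.06,p[0]+.06),(p[1]-.06,p[1]+.06),(p[2]+.012,p[2]+.03))),("upright",B((.5,.635),(-.02,.06),(.1,.115))),("pin",B((.5,.66),(-.06,.02),(.083,.1)))):
    try: rect(big(b),t)
    except Exception as e: print(t,e)
plan(.5535,-.102,.086,-16.7)
E
python3 chk.py w2.png
```

```text
held 19515 [552.1 -94.6] [66.9 70.5] 72.9 z 0.1661 0.1708
upright attempt to get argmax of an empty sequence
pin 4679 [580.  -10.7] [69.1 20.3] 73.8 z 0.0925 0.0947
call 0: [0.02, 0.30, 5.99] turn 0.002 rows>=2.0
now [ 0.5506 -0.1013  0.1459] jaw -16.58 zaxis [-0.0036  0.0013 -1.    ] F [-0.2  0.2 -3.4] w 0.0431 t 3.95
```

View pics/w2.png

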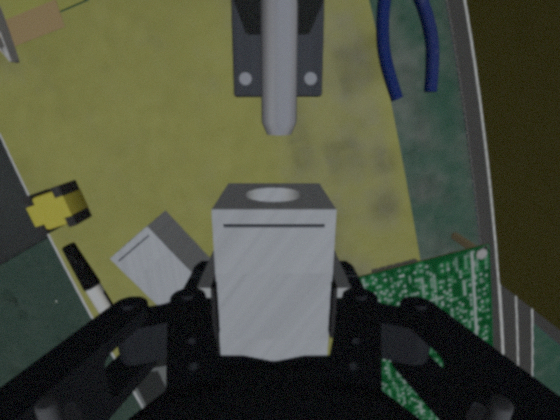

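The view shows the held sleeve at (275,280) and the pin tip at (279,130), nearly in line. I'll work out the offsets in the pin frame.

```bash
cat > off.py <<'E'
from h import *
import sys
im=cv2.imread("pics/"+sys.argv[1]); Q=np.load("w.npy"); g=cv2.cvtColor(im,cv2.COLOR_BGR2GRAY); p=get_obs()["eef_pos"]
a=np.radians(16.7); ax=np.array([-np.sin(a),-np.cos(a)]); lat=np.array([np.cos(a),-np.sin(a)])
root=np.array([.5908,.0223])
def co(P): q=P[:,:2]-root; return q@ax*1000,q@lat*1000,P[:,2]*1000
v,u=np.mgrid[:420,:560]
m=(u>215)&(u<335)&(v>208)&(v<345)&(g>110)&(abs(Q[...,2]-p[2]-.02)<.008)
s,l,z=co(Q[m]); 
print("held s",np.percentile(s,[1,99]).round(1),"z plane",np.linalg.lstsq(np.c_[s-s.mean(),l-l.mean(),np.ones_like(s)],z,rcond=None)[0].round(4), "s mean",s.mean())
for k in range(int(s.min())+4,int(s.max()),10):
    q=l[abs(s-k)<2]
    if len(q)>20: print(k,np.percentile(q,[1,99]).round(1),((np.percentile(q,1)+np.percentile(q,99))/2).round(2))
m=(Q[...,2]>.078)&(Q[...,2]<.1)&(abs(Q[...,0]-.58)<.05)&(Q[...,1]>-.06)&(Q[...,1]<.02)
s,l,z=co(Q[m]); print("pin")
for k in range(-2,75,8):
    q=l[abs(s-k)<2]; zz=z[abs(s-k)<2]
    if len(q)>20: print(k,np.percentile(q,[2,98]).round(1),((np.percentile(q,2)+np.percentile(q,98))/2).round(2),'ztop',np.percentile(zz,95).round(1))
print(s.max())
q=np.array(p[:2])-root; print("tcp s,l",q@ax*1000,q@lat*1000)
E
python3 off.py w2.png
```

```text
held s [ 90.7 147.2] z plane [-2.700000e-03 -6.200000e-03  1.660802e+02] s mean 117.49458387462425
93 [-23.5  17.8] -2.83
103 [-24.   18.3] -2.87
113 [-24.6  18.1] -3.25
123 [-24.4  17.8] -3.29
133 [-24.5  17.6] -3.44
143 [-24.6  17.9] -3.36
pin
-2 [10.3 22.2] 16.27 ztop 87.5
6 [-10.5   8.7] -0.93 ztop 94.7
14 [-10.5   8. ] -1.26 ztop 94.4
22 [-10.6   8.8] -0.86 ztop 94.8
30 [-10.7   9. ] -0.82 ztop 94.3
38 [-10.7   8.7] -1.0 ztop 94.5
46 [-10.8   8.7] -1.08 ztop 94.6
54 [-10.2   8.8] -0.7 ztop 94.6
62 [-10.3   8.6] -0.84 ztop 94.5
70 [-7.5  6.1] -0.7 ztop 91.6
69.37131063160831
tcp s,l 129.94419782178642 -2.9959190052455122
```

Pin axis is at lateral −0.9 mm and the sleeve at −3.3 mm, yawed about 0.7°. I'll correct that, lower the sleeve and start it on.

arm_command --pt "0 0.23 3" --pt "0 0.23 5.95" --pt "0 0.23 5.95" --pt "0 0.23 5.95" --pt "0 0.23 5.95" --turn '[-0.012, -0.012, -0.012, -0.012, -0.012]' --hand '[1, 1, 1, 1, 1]'

```text
clock: 4.37
eef_pos: [0.5545, -0.1025, 0.0882]
tool_rot: [0.798, 0.602, -0.0, -0.0]
ft_force: [0.1, -0.3, -2.3]
grip_width: 0.0433
```

arm_command --pt "0.8 0 0" --pt "1.6 0 0" --pt "2.2 0 0" --pt "2.8 0 0" --pt "2.8 0 0" --turn '[0, 0, 0, 0, 0]' --hand '[1, 1, 1, 1, 1]'

```text
clock: 4.78
eef_pos: [0.5629, -0.0749, 0.0881]
tool_rot: [0.798, 0.602, 0.0, 0.0]
ft_force: [0.9, 0.6, -2.4]
grip_width: 0.0431
```

```bash
python3 chk.py w3.png; python3 off.py w3.png
```

```text
held 19477 [564.2 -68.2] [67.2 70.9] 74.0 z 0.108 0.1127
upright 3519 [590.6  25.4] [ 6.4 50.2] 73.9 z 0.1064 0.1081
pin 9322 [582.4  -7.2] [65.9 44.2] 72.2 z 0.0927 0.0973
call 0: [-2.81, -0.16, 0.19] turn 0.013 rows>=1.0
now [ 0.5628 -0.0755  0.0879] jaw -15.95 zaxis [ 6.e-04  1.e-04 -1.e+00] F [ 0.7  0.6 -2.5] w 0.0431 t 4.8333
held s [ 61.5 118.2] z plane [-2.700000e-03 -2.400000e-03  1.079989e+02] s mean 88.35884920117248
64 [-20.2  21.1] 0.49
74 [-20.5  21.8] 0.63
84 [-20.8  21.8] 0.52
94 [-20.5  21.5] 0.47
104 [-20.5  21.6] 0.57
114 [-20.6  21.9] 0.65
pin
-2 [ 9.8 22.7] 16.23 ztop 99.2
6 [-10.2   8.4] -0.89 ztop 94.6
14 [-10.4   8.6] -0.89 ztop 94.6
22 [-10.4   8.5] -0.94 ztop 94.5
30 [-10.    8.3] -0.82 ztop 94.5
38 [-10.1   8.7] -0.69 ztop 94.4
46 [-10.2   8.4] -0.87 ztop 94.3
54 [-10.2   8.7] -0.75 ztop 94.5
62 [-21.5  21.2] -0.12 ztop 99.2
95.1729219682509
tcp s,l 101.70233278821229 1.232552201995787
```

arm_command --pt "0 -0.13 0.13" --pt "0.3 -0.13 0.13" --pt "0.6 -0.13 0.13" --pt "0.9 -0.13 0.13" --pt "1.1 -0.12 0.13" --turn '[0, 0, 0, 0, 0]' --hand '[1, 1, 1, 1, 1]'

```text
clock: 5.25
eef_pos: [0.5644, -0.0652, 0.0863]
tool_rot: [0.799, 0.602, 0.0, -0.0]
ft_force: [0.3, -0.1, -2.4]
grip_width: 0.0433
```

arm_command --pt "0.2 0 0" --pt "0.4 0 0" --pt "0.6 0 0" --pt "0.8 0 0" --pt "0.9 0 0" --turn '[0, 0, 0, 0, 0]' --hand '[1, 1, 1, 1, 1]'

```text
clock: 5.67
eef_pos: [0.5663, -0.0584, 0.0863]
tool_rot: [0.799, 0.601, -0.002, 0.001]
ft_force: [-1.8, -7.3, -1.2]
grip_width: 0.0432
```

```bash
python3 chk.py w4.png; python3 off.py w4.png
```

```text
held 19449 [567.5 -51.1] [66.5 70.5] 73.8 z 0.1062 0.1109
upright 11947 [592.9  33.2] [21.8 50.3] 73.8 z 0.107 0.1084
pin 6559 [577.2  -2.4] [46.2 42.9] 88.1 z 0.0927 0.0977
call 0: [-4.54, -0.02, 0.03] turn 0.010 rows>=2.0
now [ 0.5663 -0.0584  0.0863] jaw -16.1 zaxis [-0.0011 -0.004  -1.    ] F [-1.6 -5.  -1.8] w 0.0432 t 5.7167
held s [ 44.6 101.2] z plane [ 2.300000e-03 -2.800000e-03  1.061809e+02] s mean 71.40715876781123
47 [-21.5  19.8] -0.86
57 [-21.9  20.3] -0.8
67 [-22.4  20.3] -1.07
77 [-22.2  20. ] -1.1
87 [-22.2  20. ] -1.13
97 [-22.2  20.2] -0.97
pin
-2 [ 9.7 21.8] 15.75 ztop 99.4
6 [-10.4   8.1] -1.11 ztop 94.5
14 [-10.5   8.5] -0.98 ztop 94.4
22 [-10.1   8.4] -0.82 ztop 94.5
30 [-10.2   8.6] -0.82 ztop 94.4
38 [-10.4   8.5] -0.96 ztop 94.4
46 [-22.9  19.7] -1.56 ztop 99.4
78.55025100393755
tcp s,l 84.35949477357921 -0.2957932929045692
```

It is well aligned, and a resisting force has appeared with the front at s≈45 mm, which is where the reject should stop. A slightly firmer push will confirm it.

arm_command --pt "0.2 0 0" --pt "0.4 0 0" --pt "0.6 0 0" --pt "0.8 0 0" --pt "0.8 0 0" --turn '[0, 0, 0, 0, 0]' --hand '[1, 1, 1, 1, 1]'

```text
clock: 6.13
eef_pos: [0.5663, -0.0579, 0.0865]
tool_rot: [0.801, 0.599, -0.008, 0.006]
ft_force: [-6.8, -24.2, 2.1]
grip_width: 0.0431
```

```bash
python3 chk.py w5.png; python3 off.py w5.png | head -3; python3 -c "
from h import *
plan(.5510,-.112,.0863,-16.1)"
```

```text
held 19381 [567.7 -50.5] [66.3 70.4] 73.2 z 0.1062 0.1111
upright 12343 [592.9  33.4] [22.1 50.5] 74.0 z 0.107 0.1084
pin 6532 [577.3  -2.5] [45.9 42.7] 88.6 z 0.0928 0.0976
call 0: [-4.59, 0.01, 0.05] turn 0.005 rows>=2.0
now [ 0.5663 -0.058   0.0865] jaw -16.43 zaxis [-0.0051 -0.0177 -0.9998] F [ -7.7 -24.3   2.1] w 0.0436 t 6.1833
held s [ 44.2 100.5] z plane [ 1.850000e-02 -2.700000e-03  1.061509e+02] s mean 70.94924341945158
47 [-21.5  19.9] -0.77
57 [-21.9  20.4] -0.79
call 0: [-5.62, 0.06, 0.02] turn -0.006 rows>=2.0
now [ 0.5663 -0.058   0.0865] jaw -16.43 zaxis [-0.0051 -0.0177 -0.9998] F [ -7.7 -24.3   2.1] w 0.0436 t 6.1833
```

It stopped firmly 45 mm short: 25 N and no advance, so this sleeve is the reject. Draw it off and take it to the deep box.

arm_command --pt "-1.2 0 0" --pt "-2.7 0 0" --pt "-4.4 0 0" --pt "-6.4 0 0" --pt "-6.4 0 0" --turn '[0, 0, 0, 0, 0]' --hand '[1, 1, 1, 1, 1]'

```text
clock: 6.6
eef_pos: [0.5504, -0.1134, 0.0863]
tool_rot: [0.8, 0.6, -0.0, 0.0]
ft_force: [0.0, 0.7, -3.7]
grip_width: 0.0432
```

arm_command --pt "0 0 -3.5" --pt "0 0 -6" --pt "0 0 -6" --pt "0 0 -6" --turn '[0, 0, 0, 0]' --hand '[1, 1, 1, 1]'

```text
clock: 6.93
eef_pos: [0.553, -0.1105, 0.1482]
tool_rot: [0.799, 0.602, 0.002, 0.002]
ft_force: [0.1, -0.8, -3.0]
grip_width: 0.0431
```

```bash
python3 -c "
from h import *
plan(.4515,-.298,.12,-16.1)"
```

```text
call 0: [-10.41, -2.29, 1.41] turn 0.001 rows>=3.0
call 1: [-10.41, -2.28, 1.41] turn 0.001 rows>=3.0
now [ 0.553  -0.1105  0.1482] jaw -16.03 zaxis [ 4.9e-03 -1.0e-04 -1.0e+00] F [ 0.1 -0.8 -3. ] w 0.0431 t 6.9333
```

arm_command --pt "-3.5 -0.8 0.5" --pt "-7 -1.5 1" --pt "-10.4 -2.3 1.4" --pt "-13.8 -3.1 1.9" --pt "-17.2 -3.8 2.3" --turn '[0, 0, 0, 0, 0]' --hand '[1, 1, 1, 1, 1]'

```text
clock: 7.35
eef_pos: [0.4653, -0.2653, 0.1212]
tool_rot: [0.799, 0.602, -0.0, -0.002]
ft_force: [0.5, -1.1, -2.1]
grip_width: 0.0435
```

arm_command --pt "-2.5 -0.5 0.4" --pt "-3.6 -0.8 0.5" --pt "-3.6 -0.8 0.5" --pt "-3.6 -0.8 0.5" --turn '[0, 0, 0, 0]' --hand '[1, 1, 1, 1]'

```text
clock: 7.68
eef_pos: [0.449, -0.2972, 0.1172]
tool_rot: [0.799, 0.601, 0.0, -0.001]
ft_force: [-0.1, -0.1, -1.9]
grip_width: 0.0432
```

Run:
```python
from h import *
im,Q=cloud("wrist"); save("w6.png",im)
plan(.4515,-.298,.0315,-16.1)
```

```text
call 0: [-0.07, 0.22, 8.60] turn 0.001 rows>=3.0
now [ 0.4496 -0.2968  0.1175] jaw -16.01 zaxis [-7.0e-04  1.8e-03 -1.0e+00] F [-0.7 -0.5 -2.9] w 0.0433 t 7.7333
```

View pics/w6.png

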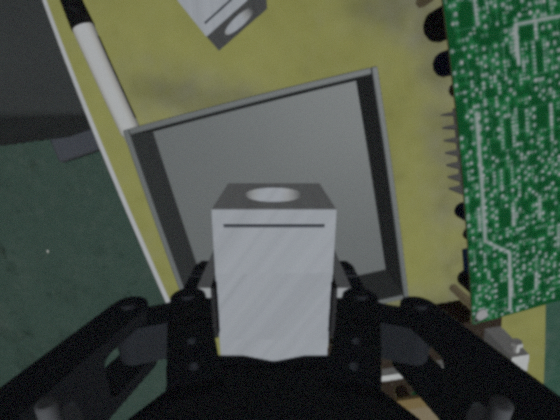

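The sleeve at (275,280) hangs inside the box outline, whose rim corners are at about (133,130), (375,70) and (405,295). Lower it.

arm_command --pt "-0.1 0.2 3" --pt "-0.1 0.2 6" --pt "-0.1 0.2 8" --pt "-0.1 0.2 8.6" --pt "-0.1 0.2 8.6" --turn '[0, 0, 0, 0, 0]' --hand '[1, 1, 1, 1, 1]'

```text
clock: 8.15
eef_pos: [0.4505, -0.297, 0.0304]
tool_rot: [0.798, 0.602, -0.001, -0.002]
ft_force: [-0.1, -1.0, -2.7]
grip_width: 0.0431
```

arm_command --pt "0 0 0.1" --pt "0 0 0.2" --pt "0 0 0.3" --pt "0 0 0.4" --pt "0 0 0.4" --turn '[0, 0, 0, 0, 0]' --hand '[1, 1, 1, 1, 1]'

```text
clock: 8.57
eef_pos: [0.4517, -0.2997, 0.0291]
tool_rot: [0.799, 0.602, 0.0, 0.001]
ft_force: [0.2, -0.4, -3.0]
grip_width: 0.0433
```

arm_command --pt "0 0 0.1" --pt "0 0 0.2" --pt "0 0 0.2" --pt "0 0 0.2" --turn '[0, 0, 0, 0]' --hand '[1, 1, 1, 1]'

```text
clock: 8.9
eef_pos: [0.4515, -0.2997, 0.0272]
tool_rot: [0.799, 0.601, 0.0, 0.001]
ft_force: [-2.3, 1.9, 5.6]
grip_width: 0.0435
```

It is resting on the floor, with the force reversed to +5.6 N. Release and rise.

arm_command --pt "0 0 0" --pt "0 0 0" --pt "0 0 0" --pt "0 0 0" --pt "0 0 0" --turn '[0, 0, 0, 0, 0]' --hand '[0.3, 0.1, 0, 0, 0]'

```text
clock: 9.32
eef_pos: [0.4512, -0.2994, 0.0262]
tool_rot: [0.799, 0.602, -0.0, -0.0]
ft_force: [-0.4, -0.2, 0.6]
grip_width: 0.0855
```

arm_command --pt "0 0 -2" --pt "0 0 -5" --pt "0 0 -9" --pt "0 0 -11" --pt "0 0 -11" --turn '[0, 0, 0, 0, 0]' --hand '[0, 0, 0, 0, 0]'

```text
clock: 9.73
eef_pos: [0.4544, -0.3015, 0.1419]
tool_rot: [0.799, 0.602, 0.002, 0.005]
ft_force: [1.6, -1.3, 0.4]
grip_width: 0.0857
```

Run:
```python
from h import *
im,Q=cloud("wrist"); save("w7.png",im)
for n,c,zr in(("box sleeve",(.4515,-.298),(.04,.055)),("R",(.4487,-.1297),(.036,.055))):
    m=(Q[...,2]>zr[0])&(Q[...,2]<zr[1])&(np.hypot(Q[...,0]-c[0],Q[...,1]-c[1])<.062)
    k,l,s,_=cv2.connectedComponentsWithStats(m.astype(np.uint8)); P=Q[l==1+np.argmax(s[1:,4])]
    print(n,len(P),cv2.minAreaRect((P[:,:2]*1000).astype(np.float32)),np.percentile(P[:,2],[3,50,97]))
plan(.448,-.130,.13,22.2)
```

```text
box sleeve 6405 ((450.6890869140625, -299.4001159667969), (80.59516906738281, 44.27363586425781), 73.77655029296875) [0.0458214  0.04714203 0.04836997]
R 1741 ((452.77496337890625, -164.15501403808594), (25.061199188232422, 52.006126403808594), 75.13160705566406) [0.03816777 0.04320614 0.04469095]
call 0: [8.13, -2.60, 0.47] turn -0.334 rows>=4.0
call 1: [8.53, 0.20, 0.47] turn -0.334 rows>=4.0
now [ 0.4531 -0.3007  0.1393] jaw -16.04 zaxis [ 0.0056 -0.0038 -1.    ] F [ 0.  -1.2  0.1] w 0.0854 t 9.7833
```

The first sleeve lies flat in the box, with its top at about 47 mm. On to the second.

arm_command --pt "8.1 -2.6 0.5" --pt "8.1 -2.6 0.5" --pt "8.1 -2.6 0.5" --pt "8.1 -2.6 0.5" --pt "8.1 -2.6 0.5" --turn '[-0.334, -0.334, -0.334, -0.334, -0.334]' --hand '[0, 0, 0, 0, 0]'

```text
clock: 10.2
eef_pos: [0.4482, -0.2139, 0.1303]
tool_rot: [0.688, 0.725, -0.0, -0.001]
ft_force: [0.1, -0.6, 0.5]
grip_width: 0.0856
```

arm_command --pt "8.5 0.2 0.5" --pt "8.5 0.2 0.5" --pt "8.5 0.2 0.5" --pt "8.5 0.2 0.5" --pt "8.5 0.2 0.5" --turn '[-0.334, -0.334, -0.334, -0.334, -0.334]' --hand '[0, 0, 0, 0, 0]'

```text
clock: 10.62
eef_pos: [0.4465, -0.1302, 0.1261]
tool_rot: [0.559, 0.829, -0.0, 0.0]
ft_force: [-0.7, -1.1, 0.6]
grip_width: 0.0854
```

Run:
```python
from h import *
im,Q=cloud("wrist"); save("w8.png",im)
for n,c,zr in(("R",(.4487,-.1297),(.037,.055)),):
    m=(Q[...,2]>zr[0])&(Q[...,2]<zr[1])&(np.hypot(Q[...,0]-c[0],Q[...,1]-c[1])<.062)
    k,l,s,_=cv2.connectedComponentsWithStats(m.astype(np.uint8)); P=Q[l==1+np.argmax(s[1:,4])]
    print(n,len(P),cv2.minAreaRect((P[:,:2]*1000).astype(np.float32)),np.percentile(P[:,2],[3,50,97]))
plan(.448,-.130,.022,22.2)
```

```text
R 7036 ((447.7823791503906, -129.39785766601562), (44.24966049194336, 81.15387725830078), 22.39451026916504) [0.04192695 0.04317616 0.04438118]
call 0: [0.01, 0.16, 10.42] turn -0.004 rows>=3.0
now [ 0.4465 -0.1307  0.1262] jaw 21.96 zaxis [ 4.e-04 -7.e-04 -1.e+00] F [ 1.  -1.   0.5] w 0.0856 t 10.6667
```

arm_command --pt "0 0.1 4" --pt "0 0.1 8" --pt "0 0.1 10.2" --pt "0 0.1 10.2" --pt "0 0.1 10.2" --turn '[-0.008, -0.008, -0.008, -0.008, -0.008]' --hand '[0, 0, 0, 0, 0]'

```text
clock: 11.08
eef_pos: [0.446, -0.1301, 0.0234]
tool_rot: [0.556, 0.831, -0.001, -0.001]
ft_force: [0.1, -0.3, 0.5]
grip_width: 0.0853
```

arm_command --pt "0 0 0" --pt "0 0 0" --pt "0 0 0" --pt "0 0 0" --pt "0 0 0" --turn '[0, 0, 0, 0, 0]' --hand '[1, 1, 1, 1, 1]'

```text
clock: 11.5
eef_pos: [0.4485, -0.1296, 0.0262]
tool_rot: [0.554, 0.832, 0.0, 0.002]
ft_force: [-0.4, -1.4, 7.0]
grip_width: 0.0433
```

arm_command --pt "0 0 0" --pt "0 0 0" --pt "0 0 -3" --pt "0 0 -6" --pt "0 0 -6" --turn '[0, 0, 0, 0, 0]' --hand '[1, 1, 1, 1, 1]'

```text
clock: 11.92
eef_pos: [0.4505, -0.1299, 0.0894]
tool_rot: [0.554, 0.832, 0.001, 0.004]
ft_force: [1.3, -1.0, -2.1]
grip_width: 0.0433
```

```bash
python3 -c "
from h import *
plan(.5535,-.106,.148,-16.4)"
```

```text
call 0: [-0.88, 5.21, -2.93] turn 0.341 rows>=4.0
call 1: [0.91, 5.21, -2.93] turn 0.341 rows>=4.0
now [ 0.4505 -0.1299  0.0894] jaw 22.69 zaxis [ 0.0091 -0.0026 -1.    ] F [ 1.3 -1.  -2.1] w 0.0433 t 11.9167
```

arm_command --pt "-0.9 5.2 -2.9" --pt "-0.9 5.2 -2.9" --pt "-0.9 5.2 -2.9" --pt "-0.9 5.2 -2.9" --pt "-0.9 5.2 -2.9" --turn '[0.08, 0.16, 0.25, 0.341, 0.341]' --hand '[1, 1, 1, 1, 1]'

```text
clock: 12.33
eef_pos: [0.4982, -0.1168, 0.1128]
tool_rot: [0.688, 0.726, -0.0, -0.0]
ft_force: [-0.2, 0.0, -3.3]
grip_width: 0.0432
```

arm_command --pt "0.9 5.2 -2.9" --pt "0.9 5.2 -2.9" --pt "0.9 5.2 -2.9" --pt "0.9 5.2 -2.9" --pt "0.9 5.2 -2.9" --turn '[0.08, 0.16, 0.25, 0.341, 0.341]' --hand '[1, 1, 1, 1, 1]'

```text
clock: 12.75
eef_pos: [0.5494, -0.1051, 0.1416]
tool_rot: [0.8, 0.6, -0.0, -0.001]
ft_force: [-0.8, 0.4, -3.0]
grip_width: 0.0436
```

arm_command --pt "0 0 0" --pt "0 0 0" --turn '[0, 0]' --hand '[1, 1]'

```text
clock: 12.92
eef_pos: [0.5491, -0.1054, 0.1417]
tool_rot: [0.8, 0.6, -0.0, -0.0]
ft_force: [0.0, 0.3, -3.2]
grip_width: 0.0432
```

```bash
python3 chk.py w9.png; python3 off.py w9.png
```

```text
held 19303 [549.9 -99.3] [69.5 70.5] 73.4 z 0.1587 0.1663
upright attempt to get argmax of an empty sequence
pin 4671 [579.4 -13. ] [64.5 20.3] 74.0 z 0.0925 0.0948
call 0: [0.45, 0.31, 5.59] turn 0.007 rows>=2.0
now [ 0.5493 -0.1054  0.1419] jaw -16.27 zaxis [-1.e-03  2.e-04 -1.e+00] F [ 0.5 -0.7 -2.4] w 0.0434 t 12.9667
held s [ 95.5 153.7] z plane [-3.500000e-03 -4.500000e-03  1.586819e+02] s mean 122.97156687307195
98 [-25.   17.5] -3.71
108 [-25.4  17.5] -3.95
118 [-25.6  17.6] -4.02
128 [-25.  17.] -4.0
138 [-24.9  16.8] -4.08
148 [-25.2  17.6] -3.8
pin
6 [-11.1   8.5] -1.27 ztop 93.8
14 [-10.8   8.1] -1.36 ztop 94.6
22 [-10.5   8.1] -1.19 ztop 94.5
30 [-10.5   9.2] -0.66 ztop 94.6
38 [-10.5   8.7] -0.91 ztop 94.6
46 [-10.5   8.9] -0.78 ztop 94.4
54 [-10.5   8.6] -0.96 ztop 94.8
62 [-10.2   8.3] -0.96 ztop 94.4
70 [-7.6  6.3] -0.68 ztop 91.7
69.23806921512939
tcp s,l 134.26123494792625 -3.0880860144719042
```

arm_command --pt "0 0.1 3" --pt "0 0.1 5.2" --pt "0 0.1 5.2" --pt "0 0.1 5.2" --pt "0 0.1 5.2" --turn '[0, 0, 0, 0, 0]' --hand '[1, 1, 1, 1, 1]'

```text
clock: 13.38
eef_pos: [0.5513, -0.1058, 0.0913]
tool_rot: [0.801, 0.599, 0.0, 0.0]
ft_force: [0.9, 0.0, -2.4]
grip_width: 0.0432
```

```bash
python3 chk.py w10.png; python3 off.py w10.png
```

```text
held 19261 [552.3 -99.7] [69.1 70.5] 73.6 z 0.1083 0.116
upright attempt to get argmax of an empty sequence
pin 6657 [577.2 -20.3] [49.3 20.3] 73.8 z 0.0925 0.0947
call 0: [0.42, 0.04, 0.59] turn 0.006 rows>=1.0
now [ 0.5519 -0.106   0.0919] jaw -16.37 zaxis [ 2.7e-03 -5.0e-04 -1.0e+00] F [-0.3  0.4 -3.2] w 0.0432 t 13.4333
held s [ 95.3 153.6] z plane [-3.500000e-03 -1.800000e-03  1.082666e+02] s mean 122.83570603189072
98 [-22.7  19.9] -1.38
108 [-23.1  19.8] -1.64
118 [-23.3  19.7] -1.82
128 [-22.7  19.2] -1.76
138 [-22.6  19.1] -1.77
148 [-23.1  19.7] -1.7
pin
22 [-10.5   8.7] -0.89 ztop 94.3
30 [-10.1   8.4] -0.86 ztop 94.6
38 [-10.2   8.5] -0.85 ztop 94.8
46 [-10.2   8.7] -0.76 ztop 94.7
54 [-10.3   8.6] -0.87 ztop 94.5
62 [-9.9  8.3] -0.81 ztop 94.3
70 [-7.6  6.2] -0.72 ztop 91.9
69.41871249794936
tcp s,l 134.01146233151567 -0.3601334903521841
```

arm_command --pt "0.5 0.06 0.15" --pt "1.2 0.06 0.15" --pt "2 0.06 0.15" --pt "2.8 0.06 0.15" --pt "3.4 0.06 0.15" --turn '[0, 0, 0, 0, 0]' --hand '[1, 1, 1, 1, 1]'

```text
clock: 13.85
eef_pos: [0.5615, -0.0718, 0.0892]
tool_rot: [0.8, 0.6, 0.0, 0.0]
ft_force: [0.0, 0.1, -3.7]
grip_width: 0.0432
```

```bash
python3 chk.py w11.png; python3 off.py w11.png
```

```text
held 19317 [562.4 -66. ] [69.7 70.6] 73.6 z 0.1062 0.1138
upright 4876 [591.  27.] [ 9.1 50.5] 73.7 z 0.1067 0.1083
pin 8309 [574.5  -7.8] [59.4 43.2] 84.7 z 0.0928 0.0967
call 0: [-3.22, 0.08, 0.30] turn 0.008 rows>=1.0
now [ 0.5617 -0.0709  0.089 ] jaw -16.26 zaxis [ 8.0e-04  1.1e-03 -1.0e+00] F [ 0.4  1.2 -3.1] w 0.0429 t 13.9
held s [ 59.8 118.2] z plane [-3.900000e-03 -2.400000e-03  1.061525e+02] s mean 87.341891400693
63 [-22.9  19.9] -1.5
73 [-23.1  19.7] -1.7
83 [-23.2  19.7] -1.78
93 [-23.   19.3] -1.87
103 [-22.5  19.3] -1.63
113 [-23.   19.6] -1.67
pin
-2 [10.  22.6] 16.28 ztop 99.2
6 [-10.4   8.4] -1.02 ztop 94.5
14 [-10.2   8.3] -0.98 ztop 94.6
22 [-10.3   8.4] -0.93 ztop 94.5
30 [-10.4   8.2] -1.1 ztop 94.5
38 [-10.    8.6] -0.72 ztop 94.4
46 [-10.2   8.3] -0.96 ztop 94.5
54 [-10.5   8.6] -0.97 ztop 94.4
92.73262269301333
tcp s,l 97.62910546930956 -1.0908788041665018
```

arm_command --pt "0.3 0.07 -0.04" --pt "0.8 0.07 -0.04" --pt "1.3 0.08 -0.04" --pt "1.8 0.08 -0.04" --pt "2.3 0.08 -0.04" --turn '[0, 0, 0, 0, 0]' --hand '[1, 1, 1, 1, 1]'

```text
clock: 14.32
eef_pos: [0.5683, -0.051, 0.0892]
tool_rot: [0.801, 0.599, -0.0, -0.0]
ft_force: [0.7, -0.8, -2.6]
grip_width: 0.0429
```

```bash
python3 chk.py w12.png; python3 off.py w12.png
```

```text
held 19321 [569.3 -44.9] [69.2 70.3] 73.6 z 0.1062 0.1138
upright 11706 [593.3  34.6] [24.2 50.4] 73.6 z 0.107 0.1083
pin 5082 [579.    0.7] [42.4 38.6] 0.1 z 0.0928 0.0982
call 0: [-5.41, 0.01, 0.32] turn 0.006 rows>=2.0
now [ 0.5686 -0.05    0.0892] jaw -16.34 zaxis [ 3.e-04  9.e-04 -1.e+00] F [ 0.3  0.5 -3.1] w 0.0433 t 14.3667
held s [37.9 96.1] z plane [-3.400000e-03 -4.000000e-03  1.061355e+02] s mean 65.42396601127605
41 [-22.2  20.4] -0.87
51 [-22.6  20.3] -1.15
61 [-22.8  20.4] -1.23
71 [-22.4  19.9] -1.25
81 [-22.1  19.8] -1.12
91 [-22.5  20.1] -1.17
pin
-2 [ 8.9 20.3] 14.58 ztop 95.5
6 [-10.4   8.5] -0.99 ztop 94.5
14 [-10.2   8.2] -1.0 ztop 94.4
22 [-10.4   8.5] -0.93 ztop 94.5
30 [-9.9  8.2] -0.89 ztop 94.4
38 [-22.7  20. ] -1.38 ztop 99.4
70 [-36.1  33.6] -1.27 ztop 99.2
70.33224971106745
tcp s,l 75.63523985758313 -0.4655912040521156
```

Already past the reject stop with no resistance. Continue.

arm_command --pt "0.5 0.02 -0.04" --pt "1.1 0.02 -0.04" --pt "1.7 0.02 -0.04" --pt "2.3 0.02 -0.04" --pt "2.8 0.02 -0.04" --turn '[0, 0, 0, 0, 0]' --hand '[1, 1, 1, 1, 1]'

```text
clock: 14.78
eef_pos: [0.5765, -0.0238, 0.0896]
tool_rot: [0.801, 0.599, 0.0, -0.0]
ft_force: [-0.9, -0.5, -1.8]
grip_width: 0.0434
```

arm_command --pt "0.2 0 0" --pt "0.5 0 0" --pt "0.8 0 0" --pt "1.1 0 0" --pt "1.3 0 0" --turn '[0, 0, 0, 0, 0]' --hand '[1, 1, 1, 1, 1]'

```text
clock: 15.2
eef_pos: [0.5788, -0.0157, 0.0897]
tool_rot: [0.801, 0.598, -0.004, 0.003]
ft_force: [-5.5, -15.8, 1.6]
grip_width: 0.0432
```

```bash
python3 chk.py w13.png; python3 off.py w13.png
```

```text
held 27084 [5.813e+02 4.000e-01] [91.7 69.7] 84.2 z 0.1068 0.1139
upright 23401 [582.7  14.2] [74.3 69.3] 83.6 z 0.1068 0.1107
pin 317 [608.9 -15.1] [ 3.2 12. ] 44.6 z 0.0931 0.0997
call 0: [-8.99, 0.02, 0.38] turn 0.003 rows>=3.0
now [ 0.5788 -0.0157  0.0898] jaw -16.5 zaxis [-0.0024 -0.0086 -1.    ] F [ -3.  -11.4  -0.2] w 0.0434 t 15.25
held s [ 0.9 59.2] z plane [ 2.000000e-03 -3.300000e-03  1.066932e+02] s mean 28.282702454714418
4 [-22.2  20.4] -0.89
14 [-22.5  20.2] -1.11
24 [-22.9  20.3] -1.3
34 [-22.5  19.7] -1.37
44 [-22.5  19.9] -1.28
54 [-22.8  20.1] -1.35
pin
30 [-33.6  32.6] -0.46 ztop 99.7
33.45035023119273
tcp s,l 39.89292045922985 -0.5605920053856748
```

View pics/w13.png

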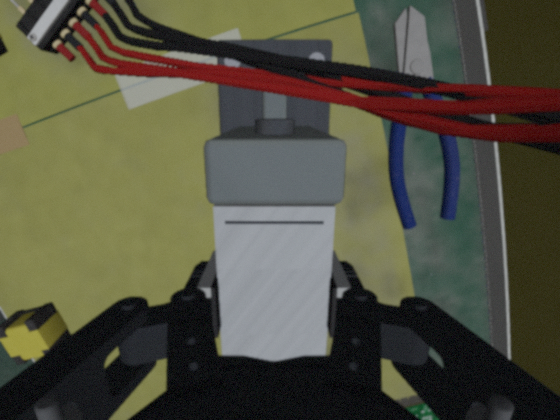

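The picture shows the sleeve face flush against the upright at (275,205). TCP s is 39.9 mm (home is 40) and the push met about 16 N, so it passes. Draw it off.

arm_command --pt "-1.2 0 0" --pt "-2.7 0 0" --pt "-4.4 0 0" --pt "-6.4 -0.01 0" --pt "-8.6 -0.02 0" --turn '[0, 0, 0, 0, 0]' --hand '[1, 1, 1, 1, 1]'

```text
clock: 15.67
eef_pos: [0.5554, -0.095, 0.0896]
tool_rot: [0.8, 0.599, 0.0, -0.0]
ft_force: [1.1, -1.0, -3.9]
grip_width: 0.043
```

arm_command --pt "-0.8 0 0" --pt "-0.8 0 -2.5" --pt "-0.8 0 -6" --pt "-0.8 0 -6" --pt "-0.8 0 -6" --turn '[0, 0, 0, 0, 0]' --hand '[1, 1, 1, 1, 1]'

```text
clock: 16.08
eef_pos: [0.5554, -0.1026, 0.1523]
tool_rot: [0.801, 0.599, 0.002, 0.002]
ft_force: [0.4, 0.1, -3.3]
grip_width: 0.0433
```

```bash
python3 -c "
from h import *
plan(.44,-.02,.15,-10); plan(.45,.31,.14,-5)"
```

```text
call 0: [4.67, -13.40, 0.23] turn -0.112 rows>=4.0
now [ 0.5554 -0.1026  0.1523] jaw -16.4 zaxis [ 6.5e-03 -5.0e-04 -1.0e+00] F [ 0.4  0.1 -3.3] w 0.0433 t 16.0833
call 0: [12.20, -7.25, 0.41] turn -0.066 rows>=4.0
call 1: [12.66, -6.43, 0.41] turn -0.066 rows>=4.0
call 2: [13.05, -5.58, 0.41] turn -0.066 rows>=4.0
now [ 0.5554 -0.1026  0.1523] jaw -16.4 zaxis [ 6.5e-03 -5.0e-04 -1.0e+00] F [ 0.4  0.1 -3.3] w 0.0433 t 16.0833
```

arm_command --pt "4.7 -13.4 0.2" --pt "4.7 -13.4 0.2" --pt "4.7 -13.4 0.2" --pt "4.7 -13.4 0.2" --pt "4.7 -13.4 0.2" --turn '[-0.03, -0.06, -0.09, -0.11, -0.11]' --hand '[1, 1, 1, 1, 1]'

```text
clock: 16.5
eef_pos: [0.4322, -0.0171, 0.1457]
tool_rot: [0.765, 0.644, -0.002, -0.003]
ft_force: [-0.9, 0.5, -3.5]
grip_width: 0.0431
```

arm_command --pt "4 -0.6 0" --pt "8 -1.2 0" --pt "12 -1.8 0.3" --pt "16.3 -2.4 0.5" --pt "16.3 -2.4 0.5" --turn '[0, 0, 0, 0, 0]' --hand '[1, 1, 1, 1, 1]'

```text
clock: 16.92
eef_pos: [0.4435, 0.1519, 0.1418]
tool_rot: [0.764, 0.645, 0.002, -0.002]
ft_force: [0.1, 0.5, -2.8]
grip_width: 0.0431
```

arm_command --pt "4 -0.6 0" --pt "8 -1.2 0" --pt "12 -1.8 0.3" --pt "15 -2.2 0.5" --pt "15 -2.2 0.5" --turn '[0, 0, 0, 0, 0]' --hand '[1, 1, 1, 1, 1]'

```text
clock: 17.33
eef_pos: [0.448, 0.3027, 0.1362]
tool_rot: [0.765, 0.645, 0.001, -0.001]
ft_force: [0.8, -0.1, -3.2]
grip_width: 0.0434
```

Run:
```python
from h import *
im,W=cloud("top"); save("top2.png",im[180:300,100:420])
im,Q=cloud("wrist"); save("w14.png",im)
# tray rim from the original top depth: rim points within 170 mm window
T=np.load("top.npy"); m=(T[...,2]>.009)&(T[...,2]<.02)&(abs(T[...,0]-.452)<.09)&(abs(T[...,1]-.323)<.09)
P=T[m]; print(len(P),cv2.minAreaRect((P[:,:2]*1000).astype(np.float32)))
plan(.45,.322,.034)
```

```text
526 ((449.83758544921875, 330.3722839355469), (170.90829467773438, 162.08851623535156), 86.38931274414062)
call 0: [2.45, -0.14, 10.21] turn -0.000 rows>=3.0
now [0.4471 0.2976 0.1361] jaw -9.95 zaxis [-0.0015 -0.0015 -1.    ] F [-0.1 -1.6 -2.4] w 0.0432 t 17.4333
```

View pics/w14.png

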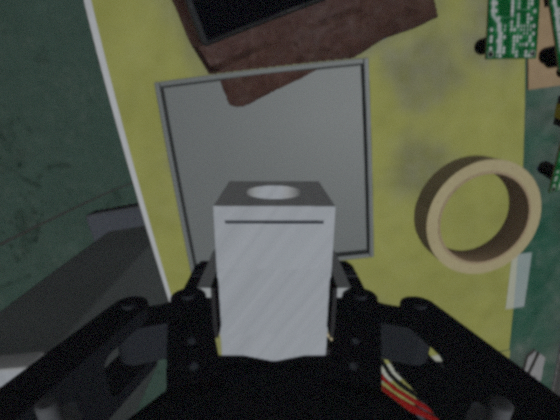

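The view shows the tray at columns 160–370, rows 60–260, and a brown mat corner intruding at (235,100). I'll check that corner's height and the tray centre by depth.

Run:
```python
from h import *
im,Q=cloud("wrist")
for r,c in((100,235),(90,225),(120,250),(70,262),(75,165),(64,366),(254,370),(256,200),(150,270),(30,150)): print(r,c,Q[r,c].round(4))
T=np.load("top.npy")
for c in range(120,200,6): print(c,T[225,c].round(3),T[241,c].round(3))
plan(.45,.315,.034)
```

```text
100 235 [0.4312 0.384  0.0058]
90 225 [0.4248 0.3929 0.0028]
120 250 [0.4395 0.3672 0.0023]
70 262 [0.4557 0.401  0.0127]
75 165 [ 0.3803  0.413  -0.0008]
64 366 [0.5315 0.3924 0.0134]
254 370 [0.5202 0.241  0.0136]
256 200 [0.373  0.2601 0.0034]
150 270 [0.4509 0.3412 0.0024]
30 150 [ 0.3765  0.4475 -0.0022]
120 [0.492 0.43  0.011] [0.45  0.428 0.013]
126 [0.493 0.414 0.009] [0.45  0.415 0.005]
132 [0.493 0.398 0.008] [0.45  0.397 0.01 ]
138 [0.493 0.384 0.003] [0.45  0.383 0.003]
144 [0.493 0.367 0.002] [0.45  0.368 0.   ]
150 [0.493 0.351 0.003] [0.45  0.351 0.003]
156 [0.493 0.335 0.003] [0.45  0.334 0.002]
162 [0.493 0.318 0.005] [0.45  0.317 0.005]
168 [0.493 0.302 0.006] [0.45  0.302 0.004]
174 [0.493 0.285 0.006] [0.45  0.285 0.005]
180 [0.493 0.27  0.004] [0.45  0.269 0.007]
186 [0.493 0.253 0.005] [0.45  0.253 0.004]
192 [0.493 0.238 0.   ] [0.45  0.237 0.003]
198 [ 0.493  0.222 -0.001] [ 0.45   0.222 -0.   ]
call 0: [1.88, -0.03, 10.23] turn -0.000 rows>=3.0
now [0.447  0.2964 0.1363] jaw -10.05 zaxis [-0.0019 -0.0018 -1.    ] F [ 0.1 -0.2 -2.8] w 0.0431 t 17.4833
```

The mat corner lies at floor level beyond y≈0.38. Placing the sleeve at y≈0.312 clears it.

arm_command --pt "1 0 3" --pt "1.6 0 6" --pt "1.6 0 9" --pt "1.6 0 10.1" --pt "1.6 0 10.1" --turn '[0, 0, 0, 0, 0]' --hand '[1, 1, 1, 1, 1]'

```text
clock: 17.9
eef_pos: [0.4478, 0.3092, 0.0332]
tool_rot: [0.767, 0.641, -0.004, -0.0]
ft_force: [-1.3, -0.5, -4.0]
grip_width: 0.0436
```

arm_command --pt "0 0 0" --pt "0 0 0.1" --pt "0 0 0.2" --pt "0 0 0.2" --turn '[0, 0, 0, 0]' --hand '[1, 1, 1, 1]'

```text
clock: 18.23
eef_pos: [0.4515, 0.3132, 0.0363]
tool_rot: [0.767, 0.642, 0.002, 0.0]
ft_force: [-0.3, -0.2, -3.3]
grip_width: 0.0429
```

arm_command --pt "0 0 0.1" --pt "0 0 0.2" --pt "0 0 0.3" --pt "0 0 0.3" --pt "0 0 0.3" --turn '[0, 0, 0, 0, 0]' --hand '[1, 1, 1, 1, 1]'

```text
clock: 18.65
eef_pos: [0.4501, 0.3126, 0.0315]
tool_rot: [0.766, 0.642, -0.0, 0.0]
ft_force: [-0.2, 0.3, -2.7]
grip_width: 0.0431
```

arm_command --pt "0 0 0.1" --pt "0 0 0.1" --pt "0 0 0.2" --pt "0 0 0.2" --turn '[0, 0, 0, 0]' --hand '[1, 1, 1, 1]'

```text
clock: 18.98
eef_pos: [0.4502, 0.3127, 0.0302]
tool_rot: [0.766, 0.642, 0.0, 0.0]
ft_force: [-0.9, -1.4, 2.2]
grip_width: 0.0432
```

Contact, at the expected height. Release, rise and check both trays.

arm_command --pt "0 0 0" --pt "0 0 0" --pt "0 0 0" --pt "0 0 0" --pt "0 0 0" --turn '[0, 0, 0, 0, 0]' --hand '[0.3, 0.1, 0, 0, 0]'

```text
clock: 19.4
eef_pos: [0.4505, 0.3127, 0.0297]
tool_rot: [0.767, 0.642, 0.0, 0.0]
ft_force: [0.7, 0.0, -0.1]
grip_width: 0.0852
```

arm_command --pt "0 0 -2" --pt "0 0 -5" --pt "0 0 -9" --pt "0 0 -13" --pt "0 0 -15" --turn '[0, 0, 0, 0, 0]' --hand '[0, 0, 0, 0, 0]'

```text
clock: 19.82
eef_pos: [0.452, 0.3139, 0.1848]
tool_rot: [0.767, 0.642, 0.004, 0.0]
ft_force: [0.5, -0.3, 1.6]
grip_width: 0.0852
```

arm_command --pt "-4 -2 0" --pt "-8 -4 0" --pt "-12 -6 0" --pt "-12 -6 0" --pt "-12 -6 0" --turn '[0, 0, 0, 0, 0]' --hand '[0, 0, 0, 0, 0]'

```text
clock: 20.23
eef_pos: [0.3679, 0.2027, 0.1796]
tool_rot: [0.767, 0.641, -0.001, -0.0]
ft_force: [0.9, -0.3, 0.7]
grip_width: 0.0853
```

Run:
```python
from h import *
for cam in("wrist","top","scene"):
    im,Q=cloud(cam)
    for n,c,zr in(("tray sleeve",(.45,.312),(.038,.055)),("box sleeve",(.4515,-.299),(.04,.055))):
        m=(Q[...,2]>zr[0])&(Q[...,2]<zr[1])&(np.hypot(Q[...,0]-c[0],Q[...,1]-c[1])<.06)
        if m.sum()<50: continue
        k,l,s,_=cv2.connectedComponentsWithStats(m.astype(np.uint8)); P=Q[l==1+np.argmax(s[1:,4])]
        print(cam,n,len(P),cv2.minAreaRect((P[:,:2]*1000).astype(np.float32)),np.percentile(P[:,2],[3,50,97]))
    if cam!="wrist": save("end_"+cam+".png",im)
plan(.45,.3,.18)
```

```text
wrist tray sleeve 5962 ((448.613037109375, 309.27362060546875), (72.14515686035156, 44.80016326904297), 79.35294342041016) [0.04526816 0.04715365 0.04851461]
top tray sleeve 565 ((450.1963806152344, 312.23492431640625), (82.79846954345703, 44.82627487182617), 79.55304718017578) [0.04376972 0.0478364  0.05139092]
top box sleeve 543 ((451.54388427734375, -299.6756896972656), (83.63906860351562, 44.306121826171875), 73.77838897705078) [0.04308429 0.04752067 0.05119012]
scene tray sleeve 307 ((448.47906494140625, 312.0796813964844), (87.71585845947266, 47.29679489135742), 81.27091217041016) [0.03956612 0.04621818 0.04897215]
scene box sleeve 625 ((450.6414794921875, -301.6528015136719), (82.1310806274414, 47.29288101196289), 74.69501495361328) [0.04197191 0.04617817 0.04882482]
call 0: [10.63, 6.08, 0.02] turn -0.000 rows>=4.0
now [0.3715 0.2059 0.1802] jaw -10.09 zaxis [ 0.0023  0.0015 -1.    ] F [0.2 0.1 0.9] w 0.0854 t 20.3833
```

View pics/end_scene.png

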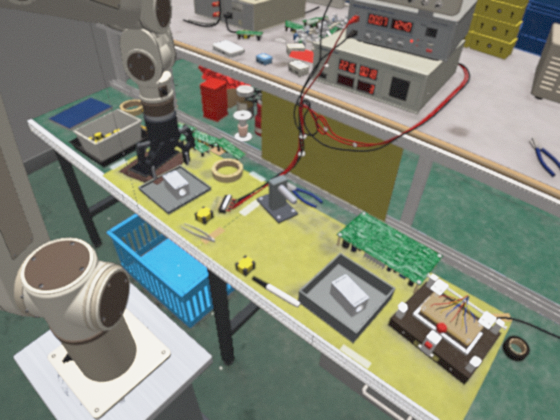

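The picture shows one sleeve flat in the shallow tray at (177,182) and the other flat in the deep box at (350,290). The arm is clear of both.

```bash
python3 -c "
from workcell import *
print(job_done())"
```

```text
the job is handed in; nothing more can be done
None
```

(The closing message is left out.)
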